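# Refit the cup warmer's knob and hold it pressed

### The arm

A 6-joint arm with a two-finger parallel gripper is mounted at the origin on a cart in front of the work surface, level with it; the furniture and walls round the work are solid. World frame = base frame: x ahead of the robot, y to its left, z up, the work surface at z = 0. Lengths are in m, angles in rad, forces in N, time in s.
With the tool pointing down it reaches from about 0.35 to 0.775 m from the base axis. Payload 7.3 kg.
Tool frame: the origin (TCP) lies on the centre line of the jaws, within the pads' length; the fingertips stand ahead of it and the grasp point (between the pads) lies 11 mm behind it (robot.nose_length is the z of the fingertips in the tool frame, in m); z points along the fingers, y is the line along which they close (so a half turn about z gives the same grasp; the last joint's range is limited). The gripper opens to 92 mm and grips with 3 to 60 N. Pads are 19 mm wide; open, the fingers measure 130 mm over their backs; the gripper's body (75 mm by 190 mm) begins 47 mm behind the grasp point.
Start: joints at [1.015, 0.342, 1.524, -0, 1.275, -0.146], TCP at [0.209, 0.482, 0.197] pointing down, gripper open.
Joint ranges: [-2.53, 2.53], [-0.77, 2.02], [0.04, 2.7], [-1, 4.14], [0.28, 2.66], [-3.11, 3.11]. Speed limits (rad/s): [2.57, 2.57, 3.14, 3.14, 3.14, 3.14].

### API

Orientations are given as [roll, pitch, yaw] about the fixed x, y, z axes, in that order (R = Rz(yaw) Ry(pitch) Rx(roll)).
In Python, from cell import robot, cams gives the robot as it stands. The module is installed in compiled form; this text tells all that it offers.
- The arm moves only by the tool carry_out, never from a script. Its argument "deltas" is a list of rows, each a list of 7 numbers: the shift along the tool's x, y, z in cm, then the turn, a rotation vector about the tool's x, y, z in rad, then the opening, from 0 (shut) to 1 (fully open). A call has exactly 8 rows; each row shifts and turns the commanded pose from where the row before left it, along the tool's axes as they then stand; what a row does not reach is not made up. A row lasts 1/12 s, in which the tool goes at most 41.7 mm and 7.16 degrees, less where a joint would pass 70% of its speed; a pose out of reach is approached as far as the arm can. A call is refused whole if a number of a shift passes 4.17 or a number of a turn 0.125, either way. A call with a gripper value outside its range is refused whole. The fingers move at their own pace and stop on an object; "force" is the grip in N (left out, the last holds). Time passes only in rows, so rows that do not move let the fingers close, or fill a call up. It gives the time, the measured TCP pose, the force, the opening and the grip force at its end, in the units of the state.
- robot.observe(): the state, without advancing time (a new reading comes with each control period).
- cams.read_camera(name): name is "side" or "top" or "wrist"; returns a dict with "image" (420x560x3 uint8, blue, green, red), "depth" (420x560 float32, m along the optical axis (not along the pixel's ray), 0 where there is no reading), "fx", "fy", "cx", "cy" (pixels), "world_to_cam" (4x4, takes a point from world to camera coordinates). Camera axes: x right, y up, looking along -z (the intrinsics and any distortion apply to the point x, -y, -z); pixel columns grow to the right and rows downward; lengths in m; the calibration is good to about 2 mm. A picture is of the moment at which its call begins.
- robot.hand_in(): hands the job in; it is judged then, once.
The state is a dict: "time": time; "qpos": joint angles; "qvel": joint speeds; "joint_efforts": joint torques, N m; "tool_pos": TCP position; "tool_rot": TCP orientation; "contact_force": force on the tool from outside, world axes, zero at the start; "torque": the same for the moment, N m; "opening": finger opening in m; "grip_force": force on a finger pad.
Only numpy, scipy, OpenCV 4.12 (cv2) and the standard library are available. Lean on these libraries where they do the work, as an engineer would, in place of code of your own. Each camera call takes 0.05 s, during which the arm holds its last target. There are 200 camera calls.

### The job

Stand the espresso cup upright on the raised round plate of the cup warmer, with its whole foot on the plate, and let go of it. Then pick up the loose black knob, turn it so that its red pointer lines up with the red tick on the dial (so the flat in its bore meets the flat of the shaft), push it fully home on the shaft and keep pressing so that the sprung shaft stays pushed well down: finish while still holding the knob pressed in. Do not disturb the jigger and the shot glass.

Things in the scene. Friction and masses are not known exactly. Their poses are not given: they have to be found in the camera images.
- cup: White espresso cup, loose, about 130 g, upright, 56 mm tall; round body 58 mm across at the rim, tapering to a foot 41 mm across. Origin on the underside, z up; the round body's axis lies 13.5 mm from the origin along the cup's +y; the loop handle points along -y (to 44 mm from the origin). A grip across the round body along the cup's x clears the handle.
- cup_foot (a point): Centre of the underside of the cup's round foot, on the axis of the round body; moves with the cup, axes as the cup's.
- warmer: Cup warmer: fixed grey box with a dark top, 112 (x) x 262 (y) x 34 mm high; origin at the centre of its underside, z up. The raised plate is 75 mm from its centre towards its +y, the dial with the shaft 75 mm towards its -y.
- plate_top (a point): Centre of the top face of the warmer's plate, a white ceramic disc 62 mm across on a thinner neck; 47 mm above the worktop, 13 mm above the warmer's dark top. Axes as the warmer's.
- knob: Black knob, loose, about 60 g, standing on its round skirt (40 mm across, 17 mm high); on it a grip bar 14 mm wide (y), 36 mm long (x), from z = 17 to 41 mm. Origin: centre of the underside, z up. A red pointer line on top of the bar marks +x. Underneath, on the axis, a D-shaped blind bore 13 mm deep, 18 mm in diameter, its flat 5 mm from the axis on the +x side.
- dial: White dial ring, 54 mm across, 3 mm high, fixed on the warmer's top round the shaft; origin at the centre of its underside. A red tick on it lies along its +x, where the shaft has its flat.
- shaft_top (a point): Centre of the top of the upright brass D-shaft in the dial; 16 mm in diameter, flat 4 mm from the axis on the point's +x side, 20 mm tall above the ring, top edge chamfered 1.5 mm; it cannot turn. At rest 57 mm above the worktop; sinks with the shaft. Knob fully home: bore's end on this point, knob's origin 13 mm below it, 1 mm play all round.
- spindle (a joint): How far the sprung shaft is pushed down, in m: 0 at rest, 0.006 at its stop. It starts to move at about 3 N and needs about 9 N at the stop; it springs back when let go.
- jigger: Steel double jigger, loose bystander, 47 mm across, 94 mm tall; origin at the centre of its underside.
- shot_glass: Clear shot glass, loose bystander, 48 mm across, 61 mm tall; origin at the centre of its underside.

How it is judged:
On the way, in this order (a step that is already met when the one before it is completed fails the run):
1. the cup stands on the plate, let go (horizontal distance between cup_foot and plate_top below 0.012 m and z of cup_foot in the frame of plate_top between -0.004 and 0.004 m and angle between cup's own z axis and vertical below 0.1 rad and linear speed of cup below 0.03 m/s and contact force between the fingers and cup below 0.1 N), for 0.2 s.
2. the knob is keyed and fully home on the shaft (z of knob in the frame of shaft_top below -0.0105 m and horizontal distance between knob and shaft_top below 0.003 m and angle between the x axis of knob and the x axis of shaft_top, either way round below 0.26 rad), for 0.2 s.
At the end, for the whole second after the job is handed in: Knob keyed on the shaft (within 15 degrees), centred within 3 mm, upright, within 2.5 mm of fully home, the gripper still on it and keeping the shaft pushed down over 3 mm of its 6 mm; cup upright and still on the plate, foot centred within 12 mm (all of step 2 and value of joint spindle above 0.003 m and angle between knob's own z axis and vertical below 0.15 rad and contact force between the fingers and knob above 1 N and horizontal distance between cup_foot and plate_top below 0.012 m and z of cup_foot in the frame of plate_top between -0.004 and 0.004 m and angle between cup's own z axis and vertical below 0.1 rad and linear speed of cup below 0.03 m/s); the arm keeps its last pose, push and grip.
It fails at once if the cup is tipped over (angle between cup's own z axis and vertical above 0.8 rad).
It fails at once if the jigger is disturbed (distance of jigger from where it was at the start of the episode above 0.03 m or angle between jigger's own z axis and vertical above 0.5 rad).
It fails at once if the shot glass is disturbed (distance of shot_glass from where it was at the start of the episode above 0.03 m or angle between shot_glass's own z axis and vertical above 0.5 rad).
It also fails if it takes over 54 s, if anything falls off the work surface, if the arm or the gripper's body presses on something with over 40 N, if the wrist force passes 120 N, or if a joint passes its speed limit or range.

## Working session

There is one attempt and no reset: what is moved stays moved. The work goes in short steps, Python scripts to look and compute and a tool call to move; the robot and the scene stay as the last step left them, time stands still between calls to the robot, and variables do not carry over. Pictures are saved under pics/ and viewed, at most 10 in all, crops included, and the job is handed in when it is done.

Besides the shell and the picture viewer there is one more tool, called as name(argument=value, ...) on one line, values as JSON. carry_out: Moves the arm, as the interface text tells. Its arguments: {"type":"object","properties":{"deltas":{"type":"array","items":{"type":"array","items":{"type":"number"}}},"force":{"type":"number"}},"required":["deltas"]}

```bash
mkdir -p pics; cat > h.py <<'E'
import numpy as np, cv2
from cell import robot, cams
from scipy.spatial.transform import Rotation as R
def cam(n):
    return cams.read_camera(n)
def pts(c):
    d=c["depth"]; v,u=np.mgrid[:d.shape[0],:d.shape[1]]
    P=np.stack([(u-c["cx"])/c["fx"]*d,-(v-c["cy"])/c["fy"]*d,-d],-1)
    T=np.linalg.inv(c["world_to_cam"]); return P@T[:3,:3].T+T[:3,3]
def ray(c,u,v,z):
    T=np.linalg.inv(c["world_to_cam"]); d=T[:3,:3]@np.array([(u-c["cx"])/c["fx"],-(v-c["cy"])/c["fy"],-1]); o=T[:3,3]
    return o+d*(z-o[2])/d[2]
E
python3 - <<'E'
from h import *
s=robot.observe();print({k:np.round(v,3) for k,v in s.items()},robot.nose_length)
for n in("top","side"):
    c=cam(n);cv2.imwrite(f"pics/{n}0.png",c["image"]);np.save(f"{n}0.npy",c,allow_pickle=True)
    print(n,c["fx"],np.round(np.linalg.inv(c["world_to_cam"]),3).tolist(),[k for k in c])
E
```

```text
{'time': np.float64(0.0), 'qpos': array([ 1.015,  0.343,  1.525,  0.   ,  1.275, -0.146]), 'qvel': array([-0.003, -0.   ,  0.001,  0.002,  0.002,  0.001]), 'joint_efforts': array([-1.0000e-03, -4.3124e+01, -2.4422e+01,  7.2000e-02,  5.6000e-02,
       -0.0000e+00]), 'tool_pos': array([0.209, 0.481, 0.196]), 'tool_rot': array([-3.14 , -0.   ,  2.732]), 'contact_force': array([ 0.369, -0.172, -0.481]), 'torque': array([-0.003, -0.01 , -0.024]), 'grip_force': np.float64(0.0), 'opening': np.float64(0.092)} 0.008
top 436.36763610890256 [[-0.006, 0.994, -0.105, 0.403], [-1.0, -0.004, 0.019, 0.002], [0.018, 0.105, 0.994, 1.108], [0.0, 0.0, 0.0, 1.0]] ['image', 'depth', 'fx', 'fy', 'cx', 'cy', 'world_to_cam']
side 432.436704565011 [[0.249, 0.646, -0.721, -0.196], [-0.968, 0.152, -0.198, -0.206], [-0.018, 0.748, 0.664, 0.729], [0.0, 0.0, 0.0, 1.0]] ['image', 'depth', 'fx', 'fy', 'cx', 'cy', 'world_to_cam']
```

View pics/top0.png

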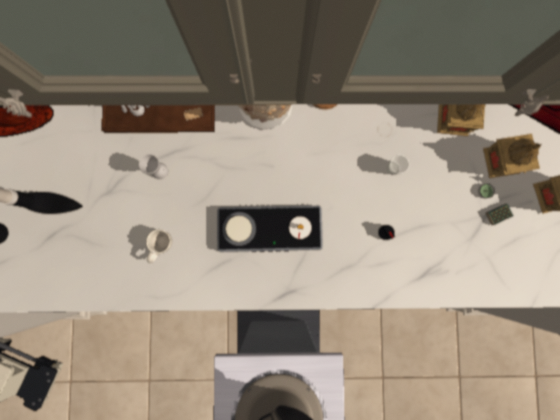

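View pics/side0.png

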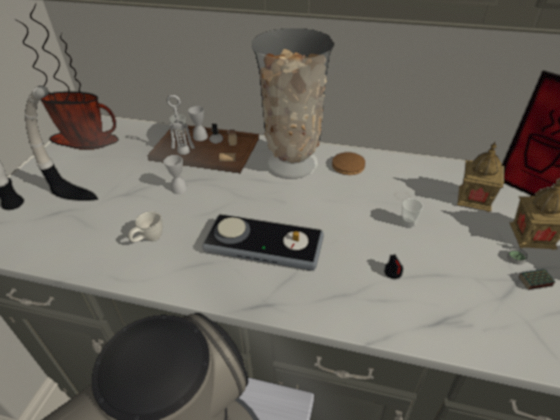

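The top view shows the cup at (158,240) with its handle down-left, the warmer at (270,228) with the plate at (239,229) and dial at (300,228), and the knob at (387,232). The jigger is at (153,166), the shot glass at (397,165), and the gripper at the lower left. The side view agrees.

```bash
python3 - <<'E'
from h import *
for n in("top","side"):
    c=np.load(f"{n}0.npy",allow_pickle=True).item();P=pts(c);im=c["image"].astype(int)
    b,g,r=im[...,0],im[...,1],im[...,2]
    X,Y,Z=P[...,0],P[...,1],P[...,2]; print(n,P[300 if n=="side" else 280,200],"table z")
    # cup region
    for nm,(x,y) in dict(cup=(.39,.31),knob=(.42,-.25),jig=(.59,.32),glass=(.59,-.29)).items():
        m=(abs(X-x)<.09)&(abs(Y-y)<.09)&(Z>.012)&(Z<.12)&(c["depth"]>0)
        if m.sum()==0: print(nm,0);continue
        q=P[m];print(nm,m.sum(),np.round(q.min(0),3),np.round(q.max(0),3),np.round(q.mean(0),3))
    red=(r>110)&(g<70)&(b<70)&(X>.3)&(X<.5)&(Y<.1)&(Y>-.35)
    v,u=np.nonzero(red);print([(a,b_,np.round(P[b_,a],3).tolist()) for a,b_ in zip(u,v)][:30])
    m=(abs(X-.42)<.12)&(abs(Y-.02)<.17)&(Z>.025)&(Z<.042)
    print("warmer",np.round(cv2.minAreaRect(P[m][:,:2].astype(np.float32)),3) if 0 else cv2.minAreaRect(P[m][:,:2].astype(np.float32)))
    m=(abs(X-.42)<.12)&(abs(Y-.1)<.07)&(Z>.043)&(Z<.053);print("plate",m.sum(),cv2.minEnclosingCircle(P[m][:,:2].astype(np.float32)),P[m].mean(0))
c=np.load("top0.npy",allow_pickle=True).item()
a=c["image"]; o=np.hstack([cv2.resize(a[y-32:y+32,x-32:x+32],(260,260),interpolation=cv2.INTER_CUBIC) for x,y in((158,240),(300,228),(387,232))])
cv2.imwrite("pics/crop.png",o)
E
```

```text
top [ 3.34751653e-01  1.93879861e-01 -1.47768244e-04] table z
cup 443 [0.381 0.257 0.012] [0.46  0.315 0.058] [0.425 0.295 0.04 ]
knob 203 [ 0.434 -0.294  0.013] [ 0.472 -0.255  0.047] [ 0.452 -0.271  0.028]
jig 432 [0.591 0.279 0.012] [0.636 0.325 0.097] [0.614 0.303 0.061]
glass 341 [ 0.594 -0.323  0.012] [ 0.642 -0.276  0.065] [ 0.62  -0.303  0.038]
[]
warmer ((0.463640421628952, 0.019451916217803955), (0.11061112582683563, 0.2600022256374359), 0.7735005021095276)
plate 489 ((0.4627556800842285, 0.09481561928987503), 0.030810562893748283) [0.46236315 0.09493501 0.04652344]
side [ 2.83120908e-01  1.05219277e-01 -1.56634144e-06] table z
cup 727 [0.378 0.257 0.012] [0.459 0.316 0.058] [0.423 0.288 0.039]
knob 292 [ 0.43  -0.293  0.012] [ 0.467 -0.255  0.045] [ 0.445 -0.273  0.028]
jig 477 [0.585 0.276 0.013] [0.638 0.324 0.098] [0.609 0.299 0.062]
glass 466 [ 0.59  -0.324  0.012] [ 0.64  -0.277  0.064] [ 0.613 -0.3    0.043]
[]
warmer ((0.45941025018692017, 0.01891466975212097), (0.11056958138942719, 0.2601180672645569), 0.9499965906143188)
plate 421 ((0.4617353677749634, 0.09362629055976868), 0.03388049453496933) [0.45954154 0.09366183 0.04695524]
```

View pics/crop.png

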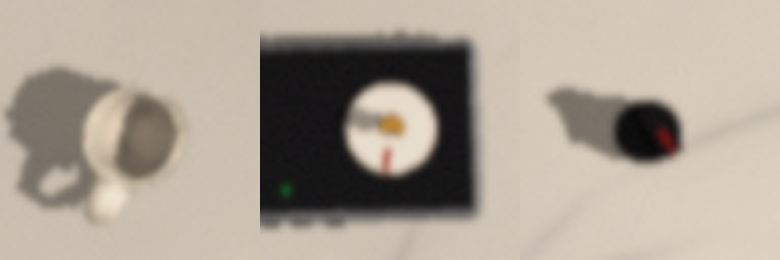

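The crop shows the cup with its handle at about (-0.94,+0.33), the tick pointing nearly along -x, and the knob pointer along about (-0.87,-0.5). All heights and sizes match what was given. I'll move above the cup.

carry_out(deltas=[[-3.5, -1.13, 0.5, 0, 0, 0, 1], [-3.5, -1.13, 0.5, 0, 0, 0, 1], [-3.5, -1.13, 0.5, 0, 0, 0, 1], [-3.5, -1.13, 0.5, 0, 0, 0, 1], [-3.5, -1.13, 0.5, 0, 0, 0, 1], [-3.5, -1.13, 0.5, 0, 0, 0, 1], [-3.5, -1.13, 0.5, 0, 0, 0, 1], [-3.5, -1.13, 0.5, 0, 0, 0, 1]], force=15)

```text
time: 0.77
tool_pos: [0.4309, 0.2856, 0.1566]
tool_rot: [-3.141, -0.0, 2.732]
contact_force: [0.4, 0.5, 0.3]
opening: 0.0916
grip_force: 0.0
```

```bash
python3 - <<'E'
from h import *
c=cam("wrist");s=robot.observe();print(s["time"],s["tool_pos"],s["tool_rot"])
cv2.imwrite("pics/w1.png",c["image"]);np.save("w1.npy",c,allow_pickle=True)
P=pts(c);X,Y,Z=P[...,0],P[...,1],P[...,2]
from scipy.optimize import least_squares
for nm in("w1","top0","side0"):
    c=np.load(nm+".npy",allow_pickle=True).item();P=pts(c);X,Y,Z=P[...,0],P[...,1],P[...,2]
    m=(np.hypot(X-.425,Y-.288)<.08)&(Z>.050)&(Z<.06)&(c["depth"]>0);q=P[m][:,:2].astype(np.float32)
    print(nm,m.sum(),cv2.minEnclosingCircle(q) if len(q) else 0)
    m=(np.hypot(X-.425,Y-.288)<.08)&(np.hypot(X-.43,Y-.286)>.036)&(Z>.012)&(Z<.06)&(c["depth"]>0);q=P[m]
    if len(q):print("handle",len(q),q.mean(0),np.arctan2(*(q.mean(0)[:2]-[.43,.286])[::-1]))
E
```

```text
0.8167 [0.4354473  0.28140156 0.15565702] [-3.13953144e+00  2.66844359e-03  2.72851715e+00]
w1 1615 ((0.4201367497444153, 0.2900649309158325), 0.04072381556034088)
handle 465 [0.38882257 0.30721364 0.04940781] 2.665877776054582
top0 183 ((0.42195773124694824, 0.2908065915107727), 0.040436793118715286)
handle 56 [0.39056306 0.30576313 0.04368831] 2.677039426974511
side0 196 ((0.41927623748779297, 0.2883431315422058), 0.04057885706424713)
handle 90 [0.3873363  0.30551638 0.04059288] 2.7125631726119925
```

View pics/w1.png

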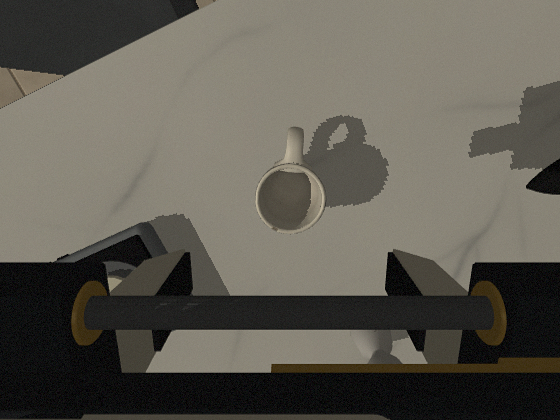

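The wrist view shows the cup rim at (290,198) and the handle up at (294,140), so the jaws line up across the body. The axis computes to (0.431,0.285). I'll descend.

carry_out(deltas=[[0, 0, 0, 0, 0, 0, 1], [0, 0, 2, 0, 0, 0, 1], [0, 0, 2, 0, 0, 0, 1], [0, 0, 2, 0, 0, 0, 1], [0, 0, 2, 0, 0, 0, 1], [0, 0, 2, 0, 0, 0, 1], [0, 0, 2, 0, 0, 0, 1], [0, 0, 0, 0, 0, 0, 1]])

```text
time: 1.48
tool_pos: [0.4267, 0.2867, 0.0339]
tool_rot: [-3.136, -0.005, 2.733]
contact_force: [-0.2, 0.3, -0.1]
opening: 0.0919
grip_force: 0.0
```

carry_out(deltas=[[-0.2, 0, 0.4, 0, 0, 0, 1], [-0.2, 0, 0.4, 0, 0, 0, 1], [0, 0, 0, 0, 0, 0, 0.4], [0, 0, 0, 0, 0, 0, 0.4], [0, 0, 0, 0, 0, 0, 0.4], [0, 0, 0, 0, 0, 0, 0.4], [0, 0, 0, 0, 0, 0, 0.4], [0, 0, 0, 0, 0, 0, 0.4]], force=12)

```text
time: 2.15
tool_pos: [0.4338, 0.2856, 0.0294]
tool_rot: [3.141, 0.0, 2.732]
contact_force: [-0.5, -0.0, -0.2]
opening: 0.0565
grip_force: 0.0
```

carry_out(deltas=[[-0.0, 0, 0, 0, 0, 0, 0.2], [0, 0, 0, 0, 0, 0, 0.2], [0, 0, 0, 0, 0, 0, 0.2], [0, 0, 0, 0, 0, 0, 0.2], [0, 0, 0, 0, 0, 0, 0.2], [0, 0, 0, 0, 0, 0, 0.2], [0, 0, 0, 0, 0, 0, 0.2], [0, 0, 0, 0, 0, 0, 0.2]])

```text
time: 2.82
tool_pos: [0.4336, 0.2855, 0.0291]
tool_rot: [3.142, -0.0, 2.732]
contact_force: [0.4, -0.0, 0.4]
opening: 0.0187
grip_force: 0.0
```

carry_out(deltas=[[0, 0, -0.5, 0, 0, 0, 0.2], [0, 0, -1, 0, 0, 0, 0.2], [0, 0, -1, 0, 0, 0, 0.2], [0, 0, -1, 0, 0, 0, 0.2], [0, 0, -1, 0, 0, 0, 0.2], [0, 0, -1.5, 0, 0, 0, 0.2], [0, 0, -1.5, 0, 0, 0, 0.2], [0, 0, 0, 0, 0, 0, 0.2]])

```text
time: 3.48
tool_pos: [0.4355, 0.2864, 0.1078]
tool_rot: [3.137, 0.004, 2.732]
contact_force: [0.9, 0.3, 0.7]
opening: 0.0184
grip_force: 0.0
```

```bash
python3 - <<'E'
from h import *
s=robot.observe();print({k:np.round(v,4) for k,v in s.items()})
for n in("top","side"):
    c=cam(n);P=pts(c);X,Y,Z=P[...,0],P[...,1],P[...,2];cv2.imwrite(f"pics/{n}2.png",c["image"])
c=cam("wrist");cv2.imwrite("pics/w2.png",c["image"])
cv2.imwrite("pics/j2.png",np.hstack([c["image"][100:400,100:500],cv2.imread("pics/side2.png")[150:300,60:260].repeat(2,0).repeat(2,1)]))
E
```

```text
{'time': np.float64(3.4833), 'qpos': array([ 4.3460e-01,  4.2190e-01,  1.6698e+00,  1.0000e-04,  1.0436e+00,
       -7.2650e-01]), 'qvel': array([-0.0018,  0.0338,  0.0422,  0.0002, -0.063 , -0.0004]), 'joint_efforts': array([ 2.43000e-02, -4.34121e+01, -2.03951e+01,  2.10000e-02,
        7.03800e-01, -2.70000e-03]), 'tool_pos': array([0.4355, 0.2864, 0.1078]), 'tool_rot': array([3.1368, 0.0041, 2.7318]), 'contact_force': array([0.9319, 0.275 , 0.7496]), 'torque': array([-0.0146,  0.0064, -0.0494]), 'grip_force': np.float64(0.0), 'opening': np.float64(0.0184)}
```

View pics/j2.png

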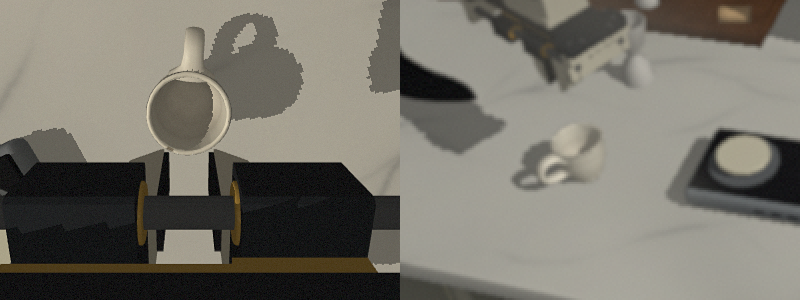

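The grip missed: the wrist view shows the closed fingers beyond the cup, on the side away from the handle, and the cup undisturbed. I'll check where the fingers are against the cameras.

```bash
python3 - <<'E'
from h import *
s=robot.observe();tp=s["tool_pos"];Rt=R.from_euler("xyz",s["tool_rot"])
print(tp,s["time"])
for n in("wrist","top","side"):
    c=cam(n);P=pts(c);X,Y,Z=P[...,0],P[...,1],P[...,2]
    q=(c["world_to_cam"]@np.r_[tp,1])[:3];print(n,"tcp px",c["cx"]+c["fx"]*q[0]/-q[2],c["cy"]+c["fy"]*q[1]/q[2])
    print(" cam pos",np.linalg.inv(c["world_to_cam"])[:3,3], "in tool",Rt.inv().apply(np.linalg.inv(c["world_to_cam"])[:3,3]-tp))
    L=Rt.inv().apply((P-tp).reshape(-1,3));ok=(c["depth"].ravel()>0)
    for lo,hi in((-.02,.02),(-.06,-.02),(-.14,-.06)):
        m=ok&(L[:,2]>lo)&(L[:,2]<hi)&(abs(L[:,0])<.12)&(abs(L[:,1])<.12)
        if m.sum()>5:print(" gripper z",lo,m.sum(),L[m].min(0).round(3),L[m].max(0).round(3))
    m=(np.hypot(X-.425,Y-.288)<.09)&(Z>.012)&(Z<.058)&ok.reshape(Z.shape);print(" cup",m.sum(),P[m].min(0).round(3),P[m].max(0).round(3))
E
```

```text
[0.43347554 0.28540782 0.10417   ] 3.6333
wrist tcp px 291.72761960994274 247.47423691113244
 cam pos [0.36311271 0.31409434 0.29164408] in tool [ 0.07594544 -0.00168848 -0.18748283]
 gripper z -0.06 1656 [-0.009 -0.027 -0.06 ] [ 0.012  0.024 -0.029]
 gripper z -0.14 68998 [-0.011 -0.082 -0.14 ] [ 0.038  0.078 -0.06 ]
 cup 5449 [0.378 0.256 0.012] [0.46  0.317 0.057]
top tcp px 152.42454197344557 239.4269850125197
 cam pos [0.40264363 0.00214288 1.10846351] in tool [-0.08469888 -0.27189795 -1.00433694]
 gripper z -0.14 943 [-0.038 -0.096 -0.14 ] [ 0.035  0.024 -0.099]
 cup 17 [0.381 0.261 0.026] [0.457 0.311 0.056]
side tcp px 144.1723878382393 202.3046401107702
 cam pos [-0.19620447 -0.20630823  0.72897707] in tool [ 0.38154449 -0.70177073 -0.62498568]
 gripper z -0.06 146 [-0.009 -0.029 -0.06 ] [ 0.012  0.027 -0.027]
 gripper z -0.14 2009 [-0.037 -0.098 -0.14 ] [ 0.038  0.094 -0.061]
 cup 729 [0.378 0.256 0.013] [0.459 0.316 0.058]
```

```bash
python3 - <<'E'
from h import *
c=np.load("w1.npy",allow_pickle=True).item();tp=np.array([.4354,.2814,.1557]);Rt=R.from_euler("xyz",[-3.1395,.0027,2.7285])
print("cam in tool",Rt.inv().apply(np.linalg.inv(c["world_to_cam"])[:3,3]-tp))
P=pts(c);L=Rt.inv().apply((P-tp).reshape(-1,3))
m=(c["depth"].ravel()>0)&(abs(L[:,0])<.03)&(abs(L[:,1])<.07)&(L[:,2]>-.07)&(L[:,2]<.05)
print(m.sum(),L[m].min(0),L[m].max(0))
print(robot.nose_length)
from scipy.spatial.transform import Rotation
E
```

```text
cam in tool [ 0.08116774 -0.00028442 -0.18867402]
4874 [-0.00439338 -0.06400028 -0.06998838] [ 0.01798071  0.06429456 -0.0296464 ]
0.008
```

Both cameras put the fingertips at tool z = -0.029 instead of the stated +0.008. All finger geometry sits about 37 mm higher than the reported TCP implies, so the fingers closed above the rim, which also fits the cup being undisturbed. x and y are right. I'll use the measured tip height: tip z = tool z + 0.029. Next I'll reopen and descend.

carry_out(deltas=[[0, 0, 0, 0, 0, 0, 1], [0, 0, 0, 0, 0, 0, 1], [0, 0, 0, 0, 0, 0, 1], [0, 0, 0, 0, 0, 0, 1], [0, 0, 0, 0, 0, 0, 1], [0, 0, 0, 0, 0, 0, 1], [0, 0, 0, 0, 0, 0, 1], [0, 0, 0, 0, 0, 0, 1]])

```text
time: 4.45
tool_pos: [0.4336, 0.2855, 0.1041]
tool_rot: [3.142, 0.0, 2.732]
contact_force: [-0.0, -0.4, 0.3]
opening: 0.0673
grip_force: 0.0
```

carry_out(deltas=[[0.2, 0, 0.5, 0, 0, 0, 1], [0, 0, 1, 0, 0, 0, 1], [0, 0, 1, 0, 0, 0, 1], [0, 0, 1.5, 0, 0, 0, 1], [0, 0, 1.5, 0, 0, 0, 1], [0, 0, 1.5, 0, 0, 0, 1], [0, 0, 1.5, 0, 0, 0, 1], [0, 0, 1, 0, 0, 0, 1]])

```text
time: 5.12
tool_pos: [0.4306, 0.2857, 0.0067]
tool_rot: [-3.139, -0.002, 2.732]
contact_force: [-0.4, -0.2, 0.5]
opening: 0.0918
grip_force: 0.0
```

carry_out(deltas=[[0, 0, 0, 0, 0, 0, 1], [0, 0, 0.6, 0, 0, 0, 1], [0, 0, 0.6, 0, 0, 0, 1], [0, 0, 0.5, 0, 0, 0, 1], [0, 0, 0.3, 0, 0, 0, 1], [0, 0, 0, 0, 0, 0, 1], [0, 0, 0, 0, 0, 0, 1], [0, 0, 0, 0, 0, 0, 1]])

```text
time: 5.78
tool_pos: [0.432, 0.2864, -0.0106]
tool_rot: [3.141, 0.0, 2.732]
contact_force: [1.0, 0.6, 0.1]
opening: 0.0919
grip_force: 0.0
```

```bash
python3 - <<'E'
from h import *
s=robot.observe();tp=s["tool_pos"];Rt=R.from_euler("xyz",s["tool_rot"]);print(s["time"],tp,s["contact_force"])
c=cam("wrist");P=pts(c);L=Rt.inv().apply((P-tp).reshape(-1,3));D=c["depth"].ravel()
m=(D>0)&(abs(L[:,0])<.03)&(abs(L[:,1])<.068)&(abs(L[:,1])>.038)&(P.reshape(-1,3)[:,2]>.008)&(P.reshape(-1,3)[:,2]<.07)
print(m.sum(),P.reshape(-1,3)[m].min(0),L[m].min(0),L[m].max(0))
X,Y,Z=P[...,0],P[...,1],P[...,2]
m=(np.hypot(X-.425,Y-.288)<.06)&(Z>.012)&(Z<.058)&(c["depth"]>0);print(" cup",m.sum(),P[m].min(0).round(3),P[m].max(0).round(3))
E
```

```text
5.7833 [ 0.43203411  0.28640927 -0.01055459] [0.9837908  0.55364778 0.08173661]
6229 [0.39535263 0.23032117 0.01814333] [-0.01132708 -0.06586151 -0.08054456] [ 0.01250673  0.06263777 -0.02867052]
 cup 17445 [0.378 0.235 0.012] [0.459 0.345 0.058]
```

Tips are at z = 0.018 with the cup between them and no contact force. I'll close.

carry_out(deltas=[[0, 0, 0, 0, 0, 0, 0.35], [0, 0, 0, 0, 0, 0, 0.35], [0, 0, 0, 0, 0, 0, 0.35], [0, 0, 0, 0, 0, 0, 0.35], [0, 0, 0, 0, 0, 0, 0.35], [0, 0, 0, 0, 0, 0, 0.35], [0, 0, 0, 0, 0, 0, 0.35], [0, 0, 0, 0, 0, 0, 0.35]], force=12)

```text
time: 6.5
tool_pos: [0.4318, 0.2863, -0.0109]
tool_rot: [3.141, 0.0, 2.732]
contact_force: [0.1, 0.6, -0.2]
opening: 0.0563
grip_force: 12.0
```

carry_out(deltas=[[0, 0, 0, 0, 0, 0, 0.3], [0, 0, 0, 0, 0, 0, 0.3], [0, 0, -0.5, 0, 0, 0, 0.3], [0, 0, -1, 0, 0, 0, 0.3], [0, 0, -1.5, 0, 0, 0, 0.3], [0, 0, -2, 0, 0, 0, 0.3], [0, 0, -2, 0, 0, 0, 0.3], [0, 0, -1, 0, 0, 0, 0.3]])

```text
time: 7.17
tool_pos: [0.4329, 0.2868, 0.0721]
tool_rot: [3.139, 0.003, 2.732]
contact_force: [0.6, 0.4, -0.9]
opening: 0.0564
grip_force: 12.0
```

carry_out(deltas=[[-0.7, -1.1, 0, 0, 0, 0, 0.3], [-1.6, -2.5, 0, 0, 0, 0, 0.3], [-1.9, -3, 0, 0, 0, 0, 0.3], [-1.9, -3, 0, 0, 0, 0, 0.3], [-1.9, -3, 0, 0, 0, 0, 0.3], [-1.6, -2.5, 0, 0, 0, 0, 0.3], [-0.75, -1.2, 0, 0, 0, 0, 0.3], [0, 0, 0, 0, 0, 0, 0.3]])

```text
time: 7.83
tool_pos: [0.4617, 0.0922, 0.0686]
tool_rot: [-3.14, -0.001, 2.728]
contact_force: [0.1, 0.3, -2.1]
opening: 0.0564
grip_force: 12.0
```

carry_out(deltas=[[0, 0, 0, 0, 0, 0, 0.3], [0, 0, 0.5, 0, 0, 0, 0.3], [0, 0, 0.5, 0, 0, 0, 0.3], [0, 0, 0.5, 0, 0, 0, 0.3], [0, 0, 0.3, 0, 0, 0, 0.3], [0, 0, 0, 0, 0, 0, 0.3], [0, 0, 0, 0, 0, 0, 0.3], [0, 0, 0, 0, 0, 0, 0.3]])

```text
time: 8.5
tool_pos: [0.4619, 0.0958, 0.0511]
tool_rot: [3.141, 0.0, 2.732]
contact_force: [-0.6, -0.5, -1.7]
opening: 0.0565
grip_force: 12.0
```

```bash
python3 - <<'E'
from h import *
s=robot.observe();tp=s["tool_pos"];print(s["time"],tp,s["tool_rot"],s["contact_force"])
for n in("side","wrist"):
    c=cam(n);cv2.imwrite(f"pics/{n}3.png",c["image"]);P=pts(c);X,Y,Z=P[...,0],P[...,1],P[...,2]
    b,g,r=[c["image"][...,i].astype(int) for i in range(3)]
    m=(np.hypot(X-tp[0],Y-tp[1])<.065)&(Z>.05)&(Z<.16)&(c["depth"]>0)&(r>110);q=P[m];print(n,m.sum(),q.min(0),q.max(0),np.percentile(q[:,2],[1,50,99]))
    m=(np.hypot(X-.461,Y-.094)<.045)&(Z>.043)&(Z<.05)&(c["depth"]>0)&(r>90);q=P[m];print(" plate",m.sum(),q.min(0) if len(q) else 0,q.max(0) if len(q) else 0)
cv2.imwrite("pics/j3.png",np.hstack([cv2.imread("pics/wrist3.png")[100:400,100:500],cv2.imread("pics/side3.png")[150:300,130:330].repeat(2,0).repeat(2,1)]))
E
```

```text
8.5 [0.46185076 0.09578842 0.05112916] [3.14147504e+00 6.85441151e-05 2.73226828e+00] [-0.61711789 -0.46124632 -1.70109831]
side 251 [0.40737974 0.05291535 0.06358079] [0.48562803 0.14169307 0.15010318] [0.06803358 0.09970971 0.128471  ]
 plate 288 [0.43018678 0.063293   0.04324607] [0.4841847  0.1243678  0.04988268]
wrist 16633 [0.4081446  0.05701758 0.06779548] [0.4882476  0.14007178 0.15052814] [0.0689152  0.10881422 0.12152865]
 plate 1807 [0.42923475 0.0649901  0.04301921] [0.47472445 0.12486587 0.04887239]
```

View pics/j3.png

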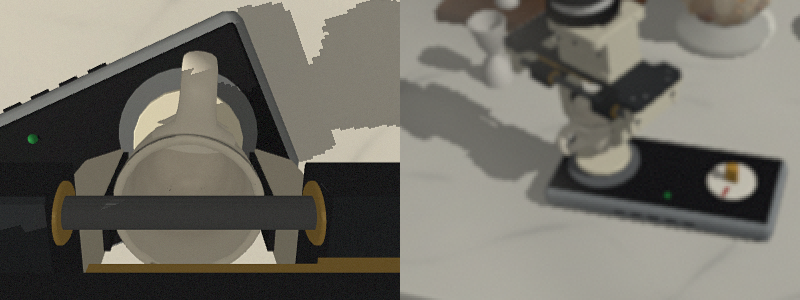

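The wrist and side views show the cup upright in the jaws, right over the plate. The foot should be about 15 mm above it. I'll lower gently.

carry_out(deltas=[[0, 0, 0.4, 0, 0, 0, 0.3], [0, 0, 0.4, 0, 0, 0, 0.3], [0, 0, 0.3, 0, 0, 0, 0.3], [0, 0, 0.2, 0, 0, 0, 0.3], [0, 0, 0.1, 0, 0, 0, 0.3], [0, 0, 0.1, 0, 0, 0, 0.3], [0, 0, 0, 0, 0, 0, 0.3], [0, 0, 0, 0, 0, 0, 0.3]])

```text
time: 9.27
tool_pos: [0.4619, 0.0955, 0.0362]
tool_rot: [3.141, 0.0, 2.732]
contact_force: [-0.6, -0.3, -0.2]
opening: 0.0562
grip_force: 12.0
```

The weight has come off the wrist, so the foot is on the plate. I'll release.

carry_out(deltas=[[0, 0, 0.05, 0, 0, 0, 0.55], [0, 0, 0, 0, 0, 0, 0.65], [0, 0, 0, 0, 0, 0, 0.75], [0, 0, 0, 0, 0, 0, 0.9], [0, 0, 0, 0, 0, 0, 1], [0, 0, 0, 0, 0, 0, 1], [0, 0, 0, 0, 0, 0, 1], [0, 0, 0, 0, 0, 0, 1]])

```text
time: 9.93
tool_pos: [0.4617, 0.0956, 0.0356]
tool_rot: [3.142, -0.0, 2.732]
contact_force: [-0.0, -0.9, -0.1]
opening: 0.0908
grip_force: 0.0
```

carry_out(deltas=[[0, 0, -0.5, 0, 0, 0, 1], [0, 0, -1, 0, 0, 0, 1], [0, 0, -1.5, 0, 0, 0, 1], [0, 0, -2, 0, 0, 0, 1], [0, 0, -2, 0, 0, 0, 1], [0, 0, -2, 0, 0, 0, 1], [0, 0, -1.5, 0, 0, 0, 1], [0, 0, -0.5, 0, 0, 0, 1]])

```text
time: 10.6
tool_pos: [0.4631, 0.0957, 0.1483]
tool_rot: [3.14, 0.004, 2.732]
contact_force: [-0.3, -0.0, 1.7]
opening: 0.092
grip_force: 0.0
```

```bash
python3 - <<'E'
from h import *
s=robot.observe();tp=s["tool_pos"];print(s["time"],tp,s["tool_rot"],s["contact_force"])
for n in("side","wrist"):
    c=cam(n);P=pts(c);X,Y,Z=P[...,0],P[...,1],P[...,2]
    m=(np.hypot(X-.461,Y-.094)<.065)&(Z>.098)&(Z<.108)&(c["depth"]>0);q=P[m]
    print(n,m.sum(),cv2.minEnclosingCircle(q[:,:2].astype(np.float32)),np.percentile(q[:,2],[2,50,98]),q.min(0),q.max(0))
    if n=="wrist":np.save("w3.npy",c,allow_pickle=True)
E
```

```text
10.6 [0.46305599 0.09565152 0.14826099] [3.13955224 0.0040129  2.73183755] [-0.31134367 -0.01619865  1.74558513]
side 185 ((0.45413991808891296, 0.10241539776325226), 0.03999504819512367) [0.09811274 0.10076953 0.10417961] [0.41727346 0.06547362 0.09800605] [0.4926477  0.12274386 0.10553516]
wrist 2223 ((0.4516047537326813, 0.09937584400177002), 0.039698708802461624) [0.09818224 0.10113369 0.10316329] [0.41528875 0.06512094 0.09800383] [0.48974522 0.12337035 0.10465696]
```

The cup is upright with its rim at z ≈ 0.103, centred at about (0.461,0.094). Next I'll look at the dial from above.

carry_out(deltas=[[-0.6, -1.4, 0, 0, 0, 0, 1], [-1.2, -2.77, 0, 0, 0, 0, 1], [-1.2, -2.77, 0, 0, 0, 0, 1], [-1.2, -2.77, 0, 0, 0, 0, 1], [-1.2, -2.77, 0, 0, 0, 0, 1], [-0.6, -1.4, 0, 0, 0, 0, 1], [0, 0, 0, 0, 0, 0, 1], [0, 0, 0, 0, 0, 0, 1]])

```text
time: 11.37
tool_pos: [0.4608, -0.0559, 0.1445]
tool_rot: [3.141, -0.002, 2.73]
contact_force: [0.6, 0.6, -1.1]
opening: 0.0921
grip_force: 0.0
```

```bash
cat >> h.py <<'E'
def dial():
    c=cam("wrist");P=pts(c);X,Y,Z=P[...,0],P[...,1],P[...,2];b,g,r=[c["image"][...,i].astype(int) for i in range(3)]
    near=(np.hypot(X-.463,Y+.056)<.04)&(c["depth"]>0)
    w=near&(Z>.0355)&(Z<.040)&(r>80); q=P[w];ce=cv2.minEnclosingCircle(q[:,:2].astype(np.float32));print("ring",w.sum(),ce)
    t=near&(Z>.05)&(Z<.06);q=P[t];print("shaft",t.sum(),q.mean(0) if t.sum() else 0,cv2.minAreaRect(q[:,:2].astype(np.float32)) if t.sum() else 0)
    if t.sum():print(q.min(0),q.max(0),cv2.minEnclosingCircle(q[:,:2].astype(np.float32)))
    k=near&(r>g+50)&(r>b+50)&(Z<.042);v,u=np.nonzero(k);T=np.array([ray(c,a,d,.037)[:2] for a,d in zip(u,v)])
    print("tick",k.sum(),T.mean(0) if len(T) else 0, np.arctan2(*(T.mean(0)-ce[0])[::-1]) if len(T) else 0)
    if len(T):
        V=cv2.fitLine(T.astype(np.float32),cv2.DIST_L2,0,.01,.01).ravel();print("line ang",np.arctan2(V[1],V[0]))
    return c
E
python3 - <<'E'
from h import *
s=robot.observe();print(s["time"],s["tool_pos"],s["tool_rot"])
c=dial();cv2.imwrite("pics/d.png",c["image"])
E
```

```text
11.3667 [ 0.46080877 -0.05588998  0.14451235] [ 3.14144452e+00 -2.30453598e-03  2.72960154e+00]
ring 2714 ((0.4623049199581146, -0.05594987794756889), 0.026998624205589294)
shaft 286 [ 0.46269088 -0.05592516  0.05618503] ((0.4640958607196808, -0.05621061474084854), (0.015744458884000778, 0.011924223974347115), 81.50460052490234)
[ 0.45721855 -0.06395259  0.05004386] [ 0.47011865 -0.04807386  0.05883813] ((0.4620092511177063, -0.05605507269501686), 0.00823065172880888)
tick 92 [ 0.44395269 -0.05338476] 3.002721091260651
line ang -0.14887512
```

View pics/d.png

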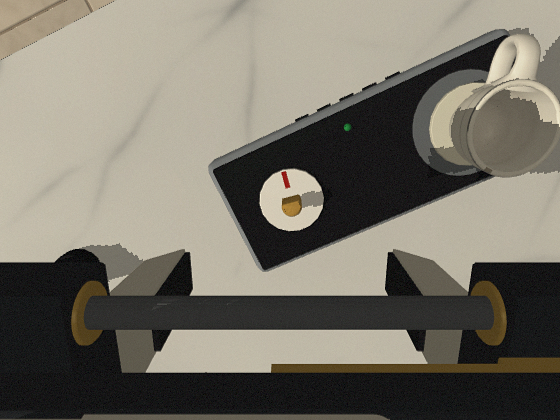

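The dial view shows the ring at (291,200), the brass D-shaft at (291,206) and the tick at (285,180). The shaft is at (0.462,-0.056), its radius matches, and the tick yaw is about 3.00. On to the knob.

carry_out(deltas=[[-0.6, -1.6, 0, 0, 0, 0, 1], [-1.36, -3.4, 0, 0, 0, 0, 1], [-1.36, -3.4, 0, 0, 0, 0, 1], [-1.36, -3.4, 0, 0, 0, 0, 1], [-1.36, -3.4, 0, 0, 0, 0, 1], [-1.36, -3.4, 0, 0, 0, 0, 1], [-0.6, -1.75, 0, 0, 0, 0, 1], [0, 0, 0, 0, 0, 0, 1]])

```text
time: 12.08
tool_pos: [0.4539, -0.2766, 0.1449]
tool_rot: [-3.141, 0.0, 2.73]
contact_force: [-0.9, 0.6, 1.0]
opening: 0.0914
grip_force: 0.0
```

carry_out(deltas=[[0, 0, 0, 0, 0, -0.1, 1], [0, 0, 0, 0, 0, -0.12, 1], [0, 0, 0, 0, 0, -0.12, 1], [0, 0, 0, 0, 0, -0.12, 1], [0, 0, 0, 0, 0, -0.12, 1], [0, 0, 0, 0, 0, -0.12, 1], [0, 0, 0, 0, 0, -0.12, 1], [0, 0, 0, 0, 0, -0.1, 1]])

```text
time: 12.75
tool_pos: [0.4543, -0.2718, 0.1452]
tool_rot: [3.14, 0.0, -2.623]
contact_force: [-0.3, 0.2, 0.9]
opening: 0.0918
grip_force: 0.0
```

```bash
cat >> h.py <<'E'
def knob(x,y,zb=0.,rad=.035):
    c=cam("wrist");P=pts(c);X,Y,Z=P[...,0],P[...,1],P[...,2];b,g,r=[c["image"][...,i].astype(int) for i in range(3)]
    near=(np.hypot(X-x,Y-y)<rad)&(c["depth"]>0)
    m=near&(Z>zb+.012)&(Z<zb+.019);q=P[m][:,:2].astype(np.float32);print("skirt",m.sum(),cv2.minEnclosingCircle(q) if len(q) else 0)
    m=near&(Z>zb+.036)&(Z<zb+.046);q=P[m][:,:2].astype(np.float32);print("bar",m.sum(),cv2.minAreaRect(q) if len(q) else 0)
    k=near&(r>g+40)&(r>b+40)&(Z>zb+.03);v,u=np.nonzero(k);T=np.array([ray(c,a,d,zb+.041)[:2] for a,d in zip(u,v)],np.float32)
    if len(T):
        V=cv2.fitLine(T,cv2.DIST_L2,0,.01,.01).ravel();print("pointer",len(T),T.mean(0),"line",np.arctan2(V[1],V[0]))
    return c
E
python3 - <<'E'
from h import *
s=robot.observe();print(s["time"],s["tool_pos"],s["tool_rot"],s["qpos"])
c=knob(.453,-.2745);cv2.imwrite("pics/k.png",c["image"])
E
```

```text
12.75 [ 0.45425502 -0.27176327  0.14518115] [ 3.14013542e+00  9.03537101e-05 -2.62311623e+00] [-6.84380068e-01  3.98082286e-01  1.59092029e+00  6.65457593e-04
  1.15391737e+00 -2.77392274e+00]
skirt 860 ((0.4504539966583252, -0.2752920389175415), 0.020225871354341507)
bar 731 ((0.4499194324016571, -0.2754259705543518), (0.03715011104941368, 0.013349391520023346), 29.36612892150879)
pointer 76 [ 0.44120193 -0.2802116 ] line 0.48649326
```

View pics/k.png

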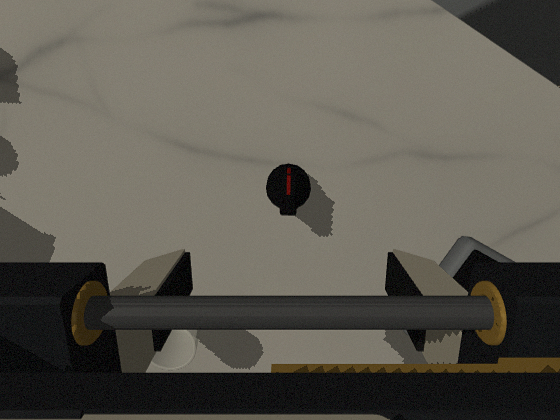

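The knob view shows the skirt at (288,188) and the red pointer straight up at (289,180). The bar rectangle of 37×13 mm at 29.4° fits, and the tool yaw matches. Its centre is (0.450,-0.2755). I'll descend so the tips sit at about 21 mm, above the skirt.

carry_out(deltas=[[0.4, -0.1, 1, 0, 0, 0, 0.5], [0, 0, 2, 0, 0, 0, 0.5], [0, 0, 2.5, 0, 0, 0, 0.5], [0, 0, 2.5, 0, 0, 0, 0.5], [0, 0, 2, 0, 0, 0, 0.5], [0, 0, 1, 0, 0, 0, 0.5], [0, 0, 0.5, 0, 0, 0, 0.5], [0, 0, 0, 0, 0, 0, 0.5]])

```text
time: 13.47
tool_pos: [0.4508, -0.2759, 0.03]
tool_rot: [3.14, -0.0, -2.631]
contact_force: [-0.1, 0.2, -0.0]
opening: 0.0466
grip_force: 0.0
```

carry_out(deltas=[[0, 0, 0, 0, 0, 0, 0.5], [0, 0, 0, 0, 0, 0, 0.5], [0, 0, 1, 0, 0, 0, 0.5], [0, 0, 1, 0, 0, 0, 0.5], [0, 0, 1, 0, 0, 0, 0.5], [0, 0, 0.5, 0, 0, 0, 0.5], [0, 0, 0, 0, 0, 0, 0.5], [0, 0, 0, 0, 0, 0, 0.5]])

```text
time: 14.13
tool_pos: [0.4505, -0.2768, -0.0051]
tool_rot: [3.14, -0.0, -2.632]
contact_force: [0.1, -0.1, 0.7]
opening: 0.0459
grip_force: 0.0
```

```bash
python3 - <<'E'
from h import *
s=robot.observe();tp=s["tool_pos"];print(s["time"],tp,s["tool_rot"],s["contact_force"],s["opening"])
c=knob(.450,-.2755,rad=.03);P=pts(c);Rt=R.from_euler("xyz",s["tool_rot"]);L=Rt.inv().apply((P-tp).reshape(-1,3));Q=P.reshape(-1,3)
m=(c["depth"].ravel()>0)&(abs(L[:,0])<.012)&(abs(L[:,1])<.045)&(abs(L[:,1])>.021)&(Q[:,2]>.006)&(Q[:,2]<.08);print(m.sum(),np.percentile(Q[m][:,2],[0,.5,2]),L[m].min(0),L[m].max(0))
E
```

```text
14.1333 [ 0.45048188 -0.27678327 -0.005052  ] [ 3.14025757e+00 -4.16336594e-04 -2.63154191e+00] [ 0.10119389 -0.09421538  0.71863344] 0.04593013097062172
skirt 2558 ((0.4498877227306366, -0.27537399530410767), 0.020223762840032578)
bar 1992 ((0.44371095299720764, -0.2792906165122986), (0.022745473310351372, 0.05499767139554024), 28.60516929626465)
pointer 323 [ 0.44021404 -0.2808468 ] line 0.5086763
2250 [0.01601657 0.02427516 0.025445  ] [-0.01001204 -0.03966824 -0.08508394] [ 0.01199839  0.03899594 -0.02104018]
```

carry_out(deltas=[[0, -0.1, 0.2, 0, 0, 0, 0.3], [0, 0, 0, 0, 0, 0, 0.05], [0, 0, 0, 0, 0, 0, 0.05], [0, 0, 0, 0, 0, 0, 0.05], [0, 0, 0, 0, 0, 0, 0.05], [0, 0, 0, 0, 0, 0, 0.05], [0, 0, 0, 0, 0, 0, 0.05], [0, 0, 0, 0, 0, 0, 0.05]], force=30)

```text
time: 14.85
tool_pos: [0.4513, -0.2778, -0.0063]
tool_rot: [3.142, 0.0, -2.631]
contact_force: [-0.3, 1.4, 3.0]
opening: 0.0137
grip_force: 30.0
```

carry_out(deltas=[[0, 0, 0, 0, 0, 0, 0.05], [0, 0, -0.5, 0, 0, 0, 0.05], [0, 0, -1, 0, 0, 0, 0.05], [0, 0, -2, 0, 0, 0, 0.05], [0, 0, -2, 0, 0, 0, 0.05], [0, 0, -2, 0, 0, 0, 0.05], [0, 0, -1, 0, 0, 0, 0.05], [0, 0, -0.5, 0, 0, 0, 0.05]])

```text
time: 15.52
tool_pos: [0.4522, -0.2786, 0.0858]
tool_rot: [-3.138, 0.001, -2.631]
contact_force: [0.5, 0.3, -1.5]
opening: 0.0137
grip_force: 30.0
```

carry_out(deltas=[[0, 0, 0, 0, 0, 0.06, 0.05], [0, 0, 0, 0, 0, 0.1, 0.05], [0, 0, 0, 0, 0, 0.1, 0.05], [0, 0, 0, 0, 0, 0.1, 0.05], [0, 0, 0, 0, 0, 0.1, 0.05], [0, 0, 0, 0, 0, 0.1, 0.05], [0, 0, 0, 0, 0, 0.093, 0.05], [0, 0, 0, 0, 0, 0, 0.05]])

```text
time: 16.18
tool_pos: [0.4509, -0.2775, 0.0829]
tool_rot: [3.141, -0.001, 2.995]
contact_force: [0.4, -0.4, 0.1]
opening: 0.014
grip_force: 30.0
```

```bash
python3 - <<'E'
from h import *
s=robot.observe();tp=s["tool_pos"];print(s["time"],tp,s["tool_rot"],s["contact_force"],s["opening"])
c=knob(tp[0],tp[1],zb=tp[2]+.0063,rad=.03);cv2.imwrite("pics/k2.png",c["image"])
E
```

```text
16.1833 [ 0.45090098 -0.2775345   0.08293499] [ 3.14073386e+00 -1.12421914e-03  2.99546487e+00] [ 0.36020101 -0.44204529  0.08761247] 0.013982373975166069
skirt 809 ((0.44382941722869873, -0.2782134413719177), 0.018479440361261368)
bar 2004 ((0.44339996576309204, -0.2779945433139801), (0.0457700714468956, 0.021302329376339912), 83.09481811523438)
pointer 290 [ 0.44048715 -0.27779427] line -0.14649406
```

View pics/k2.png

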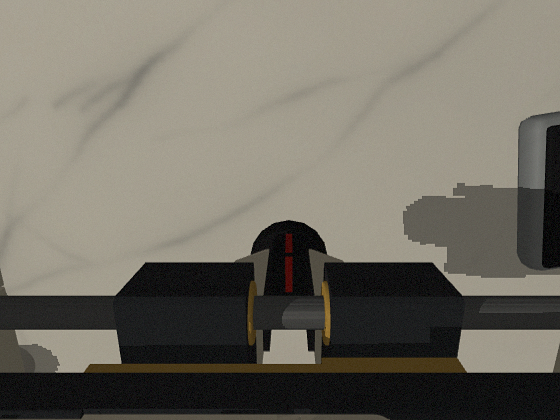

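The knob is held, pointer up in the wrist view at (289,262), and its yaw is 2.995. I'll fit the visible skirt arc for its centre.

```bash
python3 - <<'E'
from h import *
from scipy.optimize import least_squares
s=robot.observe();tp=s["tool_pos"]
c=cam("wrist");P=pts(c);b,g,r=[c["image"][...,i].astype(int) for i in range(3)]
Rt=R.from_euler("xyz",s["tool_rot"]);L=Rt.inv().apply((P-tp).reshape(-1,3)).reshape(P.shape)
m=(abs(L[...,1])<.03)&(abs(L[...,0])<.035)&(L[...,2]>-.06)&(L[...,2]<.02)&(c["depth"]>0)&(r<60)
q=L[m];h,e=np.histogram(q[:,2],bins=np.arange(-.06,.021,.004));print([(round(a,3),n) for a,n in zip(e,h)])
print("bar top",np.median(q[(abs(q[:,1])<.006)&(q[:,2]<-.03),2]))
sk=m&(L[...,2]>-.03)
rows=[]
for v in range(420):
    u=np.nonzero(sk[v])[0]
    if len(u)>4 and v<262: rows+= [L[v,u[0],:],L[v,u[-1],:]]
A=np.array(rows);A=A[(A[:,0]>0)]
f=least_squares(lambda p:np.hypot(A[:,0]-p[0],A[:,1]-p[1])-.020,[0,0],loss="soft_l1",f_scale=.001)
print("knob centre in tool",f.x,len(A),np.sqrt(np.mean(f.fun**2)),"max x",q[q[:,2]>-.03,0].max(),"skirt y",q[q[:,2]>-.03,1].min(),q[q[:,2]>-.03,1].max(), "top z",np.median(A[:,2]))
k=(abs(L[...,1])<.03)&(r>g+40)&(r>b+40)&(L[...,2]<-.02)&(L[...,2]>-.06);print("pointer x",L[k][:,0].min(),L[k][:,0].max(),L[k][:,1].mean(),np.median(L[k][:,2]))
E
```

```text
[(np.float64(-0.06), np.int64(92)), (np.float64(-0.056), np.int64(51)), (np.float64(-0.052), np.int64(174)), (np.float64(-0.048), np.int64(1204)), (np.float64(-0.044), np.int64(118)), (np.float64(-0.04), np.int64(127)), (np.float64(-0.036), np.int64(98)), (np.float64(-0.032), np.int64(90)), (np.float64(-0.028), np.int64(98)), (np.float64(-0.024), np.int64(696)), (np.float64(-0.02), np.int64(187)), (np.float64(-0.016), np.int64(170)), (np.float64(-0.012), np.int64(137)), (np.float64(-0.008), np.int64(1)), (np.float64(-0.004), np.int64(0)), (np.float64(0.0), np.int64(0)), (np.float64(0.004), np.int64(0)), (np.float64(0.008), np.int64(0)), (np.float64(0.012), np.int64(0)), (np.float64(0.016), np.int64(0))]
bar top -0.04683731109056206
knob centre in tool [-0.00128602 -0.00166527] 66 0.00017032911619666976 max x 0.01938254647365001 skirt y -0.020103387277537185 0.01662152423372071 top z -0.010235566392760295
pointer x -0.0004107557154231234 0.018108404173367322 -0.001707312427434869 -0.04735619821027784
```

carry_out(deltas=[[0.2, 1.8, 0, 0, 0, 0, 0.05], [0.3, 3.4, 0, 0, 0, 0, 0.05], [0.4, 4, 0, 0, 0, 0, 0.05], [0.4, 4, 0, 0, 0, 0, 0.05], [0.4, 4, 0, 0, 0, 0, 0.05], [0.3, 3, 0, 0, 0, 0, 0.05], [0.2, 1.6, 0, 0, 0, 0, 0.05], [0, 0.44, 0, 0, 0, 0, 0.05]])

```text
time: 16.95
tool_pos: [0.4606, -0.0519, 0.0835]
tool_rot: [3.141, -0.001, 3.005]
contact_force: [-1.0, 0.6, -0.5]
opening: 0.0139
grip_force: 30.0
```

carry_out(deltas=[[0, 0, 0, 0, 0, 0, 0.05], [0, 0, 0.5, 0, 0, 0, 0.05], [0, 0, 0.7, 0, 0, 0, 0.05], [0, 0, 0.7, 0, 0, 0, 0.05], [0, 0, 0.4, 0, 0, 0, 0.05], [0, 0, 0, 0, 0, 0, 0.05], [0, 0, 0, 0, 0, 0, 0.05], [0, 0, 0, 0, 0, 0, 0.05]])

```text
time: 17.62
tool_pos: [0.4613, -0.0549, 0.0606]
tool_rot: [3.141, 0.0, 2.998]
contact_force: [0.8, -0.0, -0.5]
opening: 0.0141
grip_force: 30.0
```

```bash
cat > k.py <<'E'
from h import *
from scipy.optimize import least_squares
s=robot.observe();tp=s["tool_pos"];print(s["time"],tp,s["tool_rot"],s["contact_force"])
c=cam("wrist");P=pts(c);b,g,r=[c["image"][...,i].astype(int) for i in range(3)]
Rt=R.from_euler("xyz",s["tool_rot"]);L=Rt.inv().apply((P-tp).reshape(-1,3)).reshape(P.shape)
Z=P[...,2];ok=c["depth"]>0
m=(abs(L[...,1])<.03)&(abs(L[...,0])<.035)&(L[...,2]>-.06)&(L[...,2]<-.004)&ok&(r<60)
q=L[m&(L[...,2]>-.03)];k=(abs(L[...,1])<.03)&(r>g+40)&(r>b+40)&(L[...,2]<-.02)&(L[...,2]>-.06)
cx=q[:,0].max()-.020;cy=(q[:,1].min()+q[:,1].max())/2
print("skirt-centre tool",cx,cy,"pointer max x",L[k][:,0].max(),"mean y",L[k][:,1].mean(),"world",Rt.apply([cx,cy,0])+tp)
X,Y=P[...,0],P[...,1]
w=(np.hypot(X-.463,Y+.056)<.035)&ok&(Z>.0355)&(Z<.040)&(r>80)&~m
A=P[w][:,:2];print("ring pts",len(A))
if len(A)>30:
    # outer edge: farthest point per bearing
    an=np.arctan2(A[:,1]+.056,A[:,0]-.462);bins=np.round(an/.1);E=np.array([A[bins==t][np.argmax(np.hypot(*(A[bins==t]-[.462,-.056]).T))] for t in np.unique(bins) if (bins==t).sum()>4])
    f=least_squares(lambda p:np.hypot(E[:,0]-p[0],E[:,1]-p[1])-.027,[.462,-.056],loss="soft_l1",f_scale=.0007);print("ring",f.x,len(E),np.std(f.fun))
cv2.imwrite("pics/k3.png",c["image"])
E
python3 k.py
```

```text
17.6167 [ 0.46127118 -0.05491335  0.06057522] [3.14149267e+00 2.59682496e-05 2.99835303e+00] [ 0.78444696 -0.02863629 -0.483449  ]
skirt-centre tool -0.0006906257699344984 -0.0016247410255669486 pointer max x 0.018130206910348265 mean y -0.001664024607992229 world [ 0.4617228  -0.05662004  0.06057508]
ring pts 2503
ring [ 0.46243301 -0.05604085] 40 0.0003604018316752507
```

View pics/k3.png

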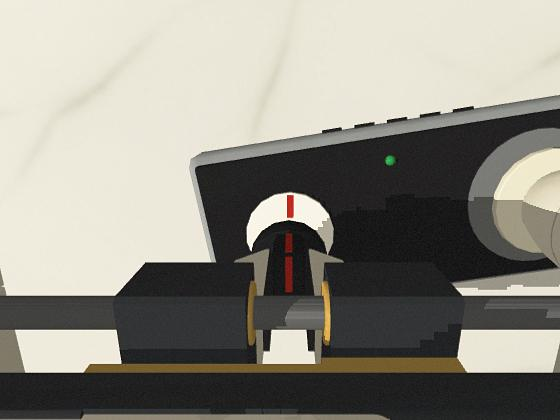

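The view shows the tick (290,206) and pointer (289,262) in line, with the knob within 0.9 mm of the ring centre. I'll correct that and descend.

carry_out(deltas=[[-0.06, 0.06, 0.3, 0, 0, 0, 0.05], [0, 0, 0.3, 0, 0, 0, 0.05], [0, 0, 0.3, 0, 0, 0, 0.05], [0, 0, 0.3, 0, 0, 0, 0.05], [0, 0, 0.3, 0, 0, 0, 0.05], [0, 0, 0.2, 0, 0, 0, 0.05], [0, 0, 0, 0, 0, 0, 0.05], [0, 0, 0, 0, 0, 0, 0.05]], force=40)

```text
time: 18.33
tool_pos: [0.4618, -0.0541, 0.0435]
tool_rot: [3.141, -0.0, 2.999]
contact_force: [0.0, -0.2, -0.9]
opening: 0.0141
grip_force: 40.0
```

The knob is about 7 mm over the shaft with no contact force, so it is keyed. Continuing.

carry_out(deltas=[[0, 0, 0.2, 0, 0, 0, 0.05], [0, 0, 0.2, 0, 0, 0, 0.05], [0, 0, 0.2, 0, 0, 0, 0.05], [0, 0, 0.1, 0, 0, 0, 0.05], [0, 0, 0.1, 0, 0, 0, 0.05], [0, 0, 0.1, 0, 0, 0, 0.05], [0, 0, 0, 0, 0, 0, 0.05], [0, 0, 0, 0, 0, 0, 0.05]])

```text
time: 19.0
tool_pos: [0.462, -0.0541, 0.0348]
tool_rot: [3.142, 0.0, 2.999]
contact_force: [-1.5, 0.6, 4.5]
opening: 0.0138
grip_force: 40.0
```

The spring is engaged at 4.5 N. I'll press further, aiming for about 8 N.

carry_out(deltas=[[0, 0, 0.1, 0, 0, 0, 0.05], [0, 0, 0.1, 0, 0, 0, 0.05], [0, 0, 0.1, 0, 0, 0, 0.05], [0, 0, 0.05, 0, 0, 0, 0.05], [0, 0, 0, 0, 0, 0, 0.05], [0, 0, 0, 0, 0, 0, 0.05], [0, 0, 0, 0, 0, 0, 0.05], [0, 0, 0, 0, 0, 0, 0.05]])

```text
time: 19.67
tool_pos: [0.462, -0.0541, 0.0316]
tool_rot: [-3.142, 0.001, 2.999]
contact_force: [-1.1, 1.0, 8.3]
opening: 0.0133
grip_force: 40.0
```

```bash
python3 k.py; python3 - <<'E'
from h import *
f=[]
for i in range(4):
    c=cam("wrist");f.append(robot.observe()["contact_force"])
print(np.round(f,1),robot.observe()["tool_pos"])
P=pts(c);X,Y,Z=P[...,0],P[...,1],P[...,2];b,g,r=[c["image"][...,i].astype(int) for i in range(3)]
k=(np.hypot(X-.462,Y+.056)<.025)&(r>g+40)&(r>b+40)&(Z>.06);print("pointer z",np.median(Z[k]))
c=cam("side");P=pts(c);X,Y,Z=P[...,0],P[...,1],P[...,2]
m=(np.hypot(X-.461,Y-.094)<.065)&(Z>.098)&(Z<.108)&(c["depth"]>0);q=P[m];print("cup",q.min(0),q.max(0))
E
```

```text
19.6667 [ 0.46198309 -0.05414491  0.03161105] [-3.14155946e+00  5.51804213e-04  2.99887714e+00] [-1.08158382  1.03633077  8.26867446]
skirt-centre tool 0.014244775564490077 -0.0003089143125793413 pointer max x 0.018129246494460377 mean y -0.0016457010000586684 world [ 0.4478392  -0.05242463  0.0316032 ]
ring pts 2013
ring [ 0.46241621 -0.05605889] 35 0.00028477891059379933
[[-1.1  1.3  8.8]
 [-2.2  0.7  8.7]
 [-2.8  0.1  9. ]
 [-1.9 -0.5  7.9]] [ 0.46200612 -0.05414851  0.0316175 ]
pointer z 0.07905341170589938
cup [0.41672828 0.0653364  0.09801405] [0.49137095 0.12348937 0.10449742]
```

The pointer top is at z = 0.079, so the knob origin is at about 0.038: fully home with the shaft roughly 5–6 mm down. The push is steady at about 8.5 N and the cup is unchanged. I'll hand in.

```bash
python3 -c "
from cell import robot
print(robot.hand_in())"
```

```text
the job is handed in; nothing more can be done
None
```

I handed the job in at about 20 s: the cup stands upright and centred on the plate, and the knob is lined up with the tick, fully home and held pressed in at about 8.5 N. The shaft is about 5–6 mm down. The first grip closed above the cup because the fingertips sit about 37 mm higher than the reported TCP implies; I corrected for this, and the jigger and shot glass were never approached. The hand-in returned no verdict.

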